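# Make up two welcome trays in the kitchenette

## Task

Make up the two welcome trays for the guests from the stock on the draining board: on the green tray the blue cup on the cork spot, the red tea tin on the white spot and the amber honey jar on the black spot; on the pink tray the white cup on the cork spot and the cream sugar jar on the black spot. Set each one down upright in the middle of its spot, without dropping it, and let it go. Leave the yellow cup, the bowl and the pepper mill standing where they are.

Things in the scene. Friction and masses are not known exactly. Their poses are not given: they have to be found in the camera images.
- tray_green: The green tray. Fixed, 180 mm along its x, 200 along its y; floor 8 mm above the worktop, rim 6 mm wide, 14 high. Origin: centre of its underside; turned up to 26 degrees either way, z up. Flat round spots, 78 mm in diameter, level with its floor, centred in the tray's frame (x, y, mm) at: cork-brown spot (-43, +48), white spot (-43, -48), black spot (+43, 0).
- tray_pink: The pink tray. Fixed, 180 mm along its x, 200 along its y; floor 8 mm above the worktop, rim 6 mm wide, 14 high. Origin: centre of its underside; turned up to 26 degrees either way, z up. Flat round spots, 78 mm in diameter, level with its floor, centred in the tray's frame (x, y, mm) at: cork-brown spot (0, +48), black spot (0, -48).
- cup_blue: Blue handleless cup, open at the top, 54 mm in diameter (straight wall from 6 mm up), 60 mm high, wall 3.5 mm, about 0.11 kg. Origin: centre of its underside, z up its axis. 
- cup_white: White handleless cup, open at the top, 54 mm in diameter (straight wall from 6 mm up), 60 mm high, wall 3.5 mm, about 0.11 kg. Origin: centre of its underside, z up its axis. 
- cup_yellow: Yellow handleless cup, open at the top, 54 mm in diameter (straight wall from 6 mm up), 60 mm high, wall 3.5 mm, about 0.11 kg. Origin: centre of its underside, z up its axis. It stands among the stock and belongs to neither tray: leave it there.
- honey_jar: Honey jar: amber glass with a black lid, about 0.18 kg. Origin: centre of its underside, z up its axis. Body 52 mm in diameter up to 50 mm, then a lid 47 mm in diameter between heights 56 and 72 mm (top). 
- sugar_jar: Sugar jar: cream white with a copper lid, about 0.18 kg. Origin: centre of its underside, z up its axis. Body 52 mm in diameter up to 50 mm, then a lid 47 mm in diameter between heights 56 and 72 mm (top). 
- tea_tin: Tea tin: red round tin with a brass lid, about 0.13 kg. Origin: centre of its underside, z up its axis. Body 54 mm in diameter up to 62 mm, lid 56 mm in diameter up to 76 mm, a 14 mm wide knob on top up to 82 mm.
- bowl: Bystander: sea-green bowl, 112 mm wide at the rim, 42 mm high, beyond the stock. Origin: centre of its underside.
- pepper_mill: Bystander: dark wooden pepper mill with a steel button, 48 mm in diameter, 92 mm high, beyond the stock. Origin: centre of its underside.
Mind the look-alikes: they are no part of the job. What is shaped like the cup_yellow but purple is not meant.

How it is judged (in metres and radians):
At the end, for the whole second after the job is handed in: Each of the five things stands upright (0.1 rad) on its own spot, its centre within 13 mm of the spot's along both tray axes, its underside on the tray floor (4 mm), released and at rest; the yellow cup, bowl and pepper mill are upright within 25 mm of where they began (x of cup_blue in the frame of tray_green between -0.056 and -0.03 m and y of cup_blue in the frame of tray_green between 0.035 and 0.061 m and z of cup_blue in the frame of tray_green between 0.004 and 0.012 m and angle between each of cup_blue, tea_tin, honey_jar, cup_white, sugar_jar, cup_yellow, bowl, pepper_mill's own z axis and vertical below 0.1 rad and linear speed of each of cup_blue, tea_tin, honey_jar, cup_white, sugar_jar below 0.02 m/s and contact force between each of cup_blue, tea_tin, honey_jar, cup_white, sugar_jar and the fingers below 0.1 N and x of tea_tin in the frame of tray_green between -0.056 and -0.03 m and y of tea_tin in the frame of tray_green between -0.061 and -0.035 m and z of tea_tin in the frame of tray_green between 0.004 and 0.012 m and x of honey_jar in the frame of tray_green between 0.03 and 0.056 m and y of honey_jar in the frame of tray_green between -0.013 and 0.013 m and z of honey_jar in the frame of tray_green between 0.004 and 0.012 m and x of cup_white in the frame of tray_pink between -0.013 and 0.013 m and y of cup_white in the frame of tray_pink between 0.035 and 0.061 m and z of cup_white in the frame of tray_pink between 0.004 and 0.012 m and x of sugar_jar in the frame of tray_pink between -0.013 and 0.013 m and y of sugar_jar in the frame of tray_pink between -0.061 and -0.035 m and z of sugar_jar in the frame of tray_pink between 0.004 and 0.012 m and distance of each of cup_yellow, bowl, pepper_mill from where it was at the start of the episode below 0.025 m); the robot touches nothing.
It fails at once if the yellow cup is knocked or moved more than 25 mm, or tipped (distance of cup_yellow from where it was at the start of the episode above 0.025 m or angle between cup_yellow's own z axis and vertical above 0.35 rad).
It fails at once if the bowl is knocked or moved more than 25 mm, or tipped (distance of bowl from where it was at the start of the episode above 0.025 m or angle between bowl's own z axis and vertical above 0.35 rad).
It fails at once if the pepper mill is knocked or moved more than 25 mm, or tipped (distance of pepper_mill from where it was at the start of the episode above 0.025 m or angle between pepper_mill's own z axis and vertical above 0.35 rad).
It fails at once if one of the five things is dropped from more than about 25 mm, or thrown ((linear speed of cup_blue above 0.7 m/s and contact force between cup_blue and the fingers below 0.05 N) or (linear speed of tea_tin above 0.7 m/s and contact force between tea_tin and the fingers below 0.05 N) or (linear speed of honey_jar above 0.7 m/s and contact force between honey_jar and the fingers below 0.05 N) or (linear speed of cup_white above 0.7 m/s and contact force between cup_white and the fingers below 0.05 N) or (linear speed of sugar_jar above 0.7 m/s and contact force between sugar_jar and the fingers below 0.05 N)).
It also fails if it takes over 128 s, if anything falls off the work surface, if the arm or the gripper's body presses on something with over 40 N, if the wrist force passes 120 N, or if a joint passes its speed limit or range.

## Robot

A 7-joint arm with a two-finger parallel gripper is mounted at the origin on the work surface. World frame = base frame: x ahead of the robot, y to its left, z up, the work surface at z = 0. Lengths are in m, angles in degrees, forces in N, time in s.
With the tool pointing down it reaches from about 0.4 to 0.85 m from the base axis. Payload 10.4 kg.
Tool frame: the origin (TCP) lies between the finger pads; the fingertips stand 25 mm ahead of it and the grasp point (between the pads) lies 6 mm ahead of it; z points along the fingers, y is the line along which they close (so a half turn about z gives the same grasp; the last joint's range is limited). The gripper opens to 87 mm and grips with 3 to 60 N. Pads are 19 mm wide; open, the fingers measure 117 mm over their backs; the gripper's body (75 mm by 190 mm) begins 51 mm behind the grasp point.
Start: joints at [64.939, 19.034, -3.707, 83.658, 1.238, 77.344, -5.071], TCP at [0.252, -0.572, 0.221] pointing down, gripper open.
Joint ranges: [-148.97, 148.97], [-28.65, 121.19], [-84.17, 76.75], [9.2, 138.47], [-72.65, 252.65], [3.7, 117.97], [-149.18, 149.18]. Speed limits (degrees/s): [127.2, 127.2, 159.86, 159.86, 180, 180, 180].

## Interface

Orientations are given as [roll, pitch, yaw] about the fixed x, y, z axes, in that order (R = Rz(yaw) Ry(pitch) Rx(roll)).
In Python, from rig import state, grab_frame, camera_params, hand_in gives the robot as it stands.
- The arm moves only by the tool carry_out, never from a script. Its argument "plan" is a list of rows, each an object with "twist": the turn, a rotation vector about the tool's x, y, z in rad, a list of three; "xyz": the shift along the tool's x, y, z in mm, a list of three; "fingers": the opening, from -1 (shut) to 1 (fully open). In form: [{"twist": [wx, wy, wz], "xyz": [x, y, z], "fingers": fingers}, ...]. A call has 1 to 12 rows; each row is the pose to reach, as a shift and turn from the pose commanded when the call began, along the tool's axes at that moment; what a row does not reach only later rows make up. A row lasts 1/10 s, in which the tool goes at most 50 mm and 8.59 degrees, less where a joint would pass 70% of its speed; a pose out of reach is approached as far as the arm can. A call with a gripper value outside its range is refused whole. The fingers move at their own pace and stop on an object; "squeeze" is the grip in N (left out, the last holds). Time passes only in rows, so rows that repeat a pose let the fingers close. It gives the time, the measured TCP pose, the force, the opening and the grip force at its end, in the units of the state.
- state(): the state, without advancing time (a new reading comes with each control period).
- grab_frame(name): name is "scene" or "top"; returns the picture (400x640x3 uint8, red, green, blue); there is no depth.
- camera_params(name): a dict with "mtx" (3x3 intrinsics, pixels), "camera_from_world" (4x4, takes a point from world to camera coordinates). Camera axes: x right, y down, z forward; pixel columns grow to the right and rows downward; lengths in m; the calibration is good to about 2 mm. A picture is of the moment at which its call begins. camera_params takes no time and is no camera call.
- hand_in(): hands the job in; it is judged then, once.
The state is a dict: "clock": time; "qpos": joint angles; "joint_velocities": joint speeds; "effort": joint torques, N m; "ee_pos": TCP position; "orientation": TCP orientation; "wrist_force": force on the tool from outside, world axes, zero at the start; "moment": the same for the moment, N m; "gripper_width": opening from 0.0 (shut) to 1.0 (fully open); "grasp_force": force on a finger pad.
Only numpy, scipy, OpenCV 4.12 (cv2) and the standard library are available. Lean on these libraries where they do the work, as an engineer would, in place of code of your own. Each camera call takes 0.05 s, during which the arm holds its last target. There are 200 camera calls.

## Working session

There is one attempt and no reset: what is moved stays moved. The work goes in short steps, Python scripts to look and compute and a tool call to move; the robot and the scene stay as the last step left them, time stands still between calls to the robot, and variables do not carry over. Pictures are saved under pics/ and viewed, at most 14 in all, crops included, and the job is handed in when it is done.

Besides the shell and the picture viewer there is one more tool, called after ">>>" in YAML: its name, and indented under it one key for each argument. carry_out: Moves the arm, as the interface text tells. Its arguments: {"type":"object","properties":{"plan":{"type":"array","items":{"type":"object","properties":{"twist":{"type":"array","items":{"type":"number"}},"xyz":{"type":"array","items":{"type":"number"}},"fingers":{"type":"number"}}}},"squeeze":{"type":"number"}},"required":["plan"]}

```bash
ls; mkdir -p pics; python3 - <<'E'
from rig import *
import cv2, numpy as np
print(state())
for n in("scene","top"):
    im=grab_frame(n); cv2.imwrite(f"pics/{n}0.png",im[:,:,::-1]); p=camera_params(n); print(n,p["mtx"],np.round(p["camera_from_world"],4))
E
```

```text
pics
{'clock': 0.0, 'qpos': array([64.93953883, 19.07284146, -3.7068535 , 83.70531594,  1.23658667,
       77.34142173, -5.06966465]), 'joint_velocities': array([-0.02069901,  0.1189765 ,  0.11564225, -0.02321407, -0.09769563,
       -0.13216148, -0.01703255]), 'effort': array([-1.21139314e-03, -6.23262835e+01,  2.35983945e-02, -3.89901423e+01,
       -6.14860025e-02,  3.97894881e-02,  1.92923376e-04]), 'ee_pos': array([ 0.25172069, -0.57165889,  0.22045021]), 'orientation': array([-1.79920264e+02,  2.66963086e-03,  2.37673894e+01]), 'wrist_force': array([0.36756129, 0.11304609, 0.05628715]), 'moment': array([-0.02009883,  0.01090112,  0.0083739 ]), 'grasp_force': 0.0, 'gripper_width': 1.0014422431740662}
scene [[411.39533542   0.         313.37324714]
 [  0.         411.39533542 200.37040679]
 [  0.           0.           1.        ]] [[ 0.277   0.9608 -0.0147 -0.1731]
 [ 0.793  -0.2372 -0.5611 -0.4494]
 [-0.5426  0.1438 -0.8276  1.4042]
 [ 0.      0.      0.      1.    ]]
top [[453.01805481   0.         320.79928258]
 [  0.         453.01805481 201.81526746]
 [  0.           0.           1.        ]] [[ 0.0198 -0.9996  0.0201 -0.0179]
 [-0.98   -0.0234 -0.1974  0.5878]
 [ 0.1978 -0.0158 -0.9801  0.8537]
 [ 0.      0.      0.      1.    ]]
```

View pics/scene0.png

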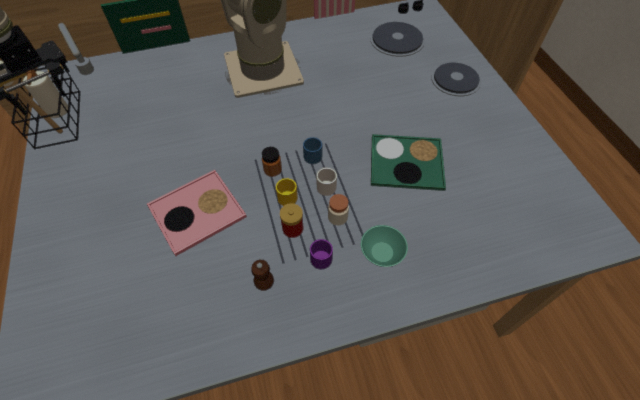

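View pics/top0.png

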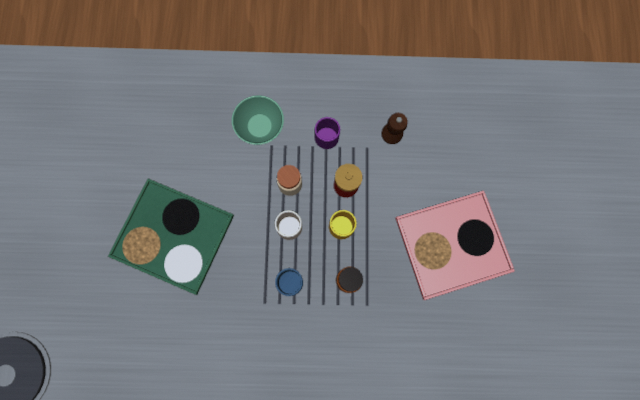

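Top view: blue cup (290,282), white cup (289,225), sugar jar (289,180), yellow cup (343,225), tea tin (348,180), honey jar (350,279), bowl (258,120), purple look-alike cup (327,133), mill (395,127). Green tray is centred at (171,237) and pink at (455,245). In the scene view the same objects are at (313,150), (326,181), (338,210), (287,191), (291,220), (271,161), (384,246), (321,254) and (262,275).

Confusables: the blue cup could be taken for the purple cup (327,133), the white cup for the cream sugar jar (289,180), and the honey jar for the tea tin (348,180) or the mill (395,127).

```bash
python3 - <<'E'
import cv2, numpy as np
a=cv2.imread("pics/top0.png")[95:310,225:415]; b=cv2.imread("pics/scene0.png")[125:300,235:415]
a=cv2.resize(a,(420,475),interpolation=cv2.INTER_NEAREST); b=cv2.resize(b,(380,370),interpolation=cv2.INTER_NEAREST)
c=np.zeros((475,800,3),np.uint8); c[:,:420]=a; c[:370,420:]=b
cv2.imwrite("pics/crop0.png",c)
for n,pts in dict(top=[(290,282),(290,273),(289,225),(278,225),(289,180),(289,193),(350,279),(350,291),(348,180),(348,193),(183,265),(180,217),(140,245),(165,280),(215,240),(475,238),(433,252),(450,220),(250,200)],scene=[(313,150),(313,158),(326,181),(326,190),(338,205),(338,217),(271,155),(271,168),(291,214),(292,230),(389,148),(407,173),(424,150),(405,185),(180,219),(213,201),(200,235)]).items():
    h=cv2.cvtColor(cv2.imread(f"pics/{n}0.png"),cv2.COLOR_BGR2HSV)
    print(n,[(p,h[p[1],p[0]].tolist()) for p in pts])
E
```

```text
top [((290, 282), [106, 132, 124]), ((290, 273), [106, 135, 121]), ((289, 225), [108, 18, 218]), ((278, 225), [26, 31, 116]), ((289, 180), [9, 134, 150]), ((289, 193), [19, 49, 88]), ((350, 279), [160, 15, 50]), ((350, 291), [10, 135, 83]), ((348, 180), [20, 138, 146]), ((348, 193), [1, 209, 56]), ((183, 265), [108, 18, 218]), ((180, 217), [110, 31, 25]), ((140, 245), [16, 107, 157]), ((165, 280), [78, 112, 98]), ((215, 240), [77, 112, 96]), ((475, 238), [105, 23, 22]), ((433, 252), [17, 107, 145]), ((450, 220), [177, 64, 198]), ((250, 200), [107, 29, 139])]
scene [((313, 150), [103, 130, 59]), ((313, 158), [104, 113, 45]), ((326, 181), [33, 15, 158]), ((326, 190), [14, 46, 84]), ((338, 205), [11, 149, 125]), ((338, 217), [20, 59, 87]), ((271, 155), [150, 11, 23]), ((271, 168), [11, 170, 60]), ((291, 214), [20, 171, 94]), ((292, 230), [1, 219, 56]), ((389, 148), [90, 3, 164]), ((407, 173), [150, 12, 22]), ((424, 150), [17, 115, 131]), ((405, 185), [72, 114, 56]), ((180, 219), [40, 38, 20]), ((213, 201), [17, 114, 128]), ((200, 235), [179, 70, 161])]
```

View pics/crop0.png

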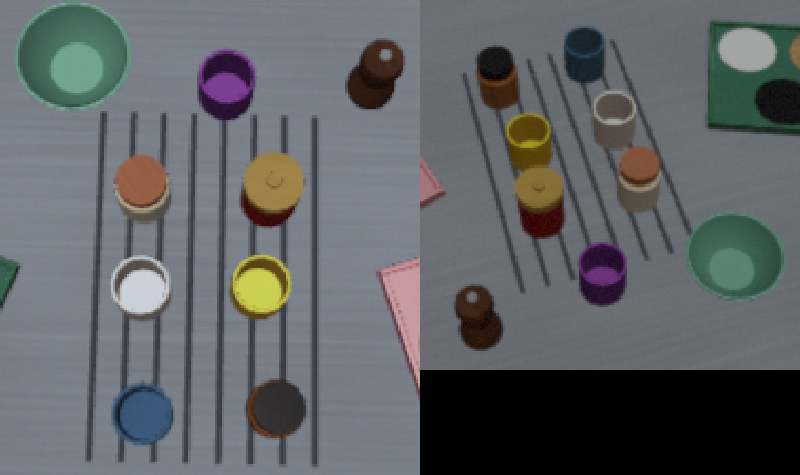

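The crop shows it clearly: blue cup bottom left, honey jar (black lid) bottom right, white cup and sugar jar (copper lid) in the left column, tea tin (brass lid) at upper right. The purple cup stands beyond the board.

```bash
cat > util.py <<'E'
import cv2, numpy as np
from rig import *
P={n:camera_params(n) for n in("scene","top")}
def ray(n,uv):
    T=P[n]["camera_from_world"];R=T[:3,:3]
    d=R.T@np.linalg.inv(P[n]["mtx"])@[uv[0],uv[1],1]
    return -R.T@T[:3,3], d/np.linalg.norm(d)
def plane(n,uv,z):
    o,d=ray(n,uv); return o+d*(z-o[2])/d[2]
def tri(a,b):
    M=[P[n]["mtx"]@P[n]["camera_from_world"][:3] for n in("top","scene")]
    X=cv2.triangulatePoints(M[0],M[1],np.array(a,float).reshape(2,1),np.array(b,float).reshape(2,1)); return (X[:3]/X[3]).ravel()
def fg(im):
    lab=cv2.cvtColor(im,cv2.COLOR_BGR2LAB).astype(float); h=cv2.cvtColor(im,cv2.COLOR_BGR2HSV)
    bg=cv2.medianBlur(cv2.cvtColor(im,cv2.COLOR_BGR2LAB),5)
    m0=np.median(lab[100:300,100:500].reshape(-1,3),0)
    m=(np.hypot(*(lab[...,1:]-m0[1:]).transpose(2,0,1))>6)|(lab[...,0]<m0[0]*.45)|(lab[...,0]>m0[0]*1.4)
    return cv2.morphologyEx(cv2.morphologyEx(m.astype(np.uint8),cv2.MORPH_CLOSE,np.ones((3,3))),cv2.MORPH_OPEN,cv2.getStructuringElement(cv2.MORPH_ELLIPSE,(7,7)))
def blob(m,uv):
    n,l,s,c=cv2.connectedComponentsWithStats(m)
    k=l[uv[1],uv[0]]; x,y,w,h,a=s[k]
    cnt=cv2.findContours((l==k).astype(np.uint8),cv2.RETR_EXTERNAL,cv2.CHAIN_APPROX_NONE)[0][0]
    r=cv2.minAreaRect(cnt); return (x+(w-1)/2,y+(h-1)/2),(w,h,a),r
E
cat > m1.py <<'E'
from util import *
im={n:cv2.imread(f"pics/{n}0.png") for n in P}
S=dict(blue=((290,282),(313,150)),white=((289,225),(326,181)),sugar=((289,180),(338,210)),yellow=((343,225),(287,191)),tea=((348,180),(291,220)),honey=((350,279),(271,161)),bowl=((258,120),(384,246)),mill=((395,127),(262,275)),purple=((327,133),(321,254)))
F={n:fg(i) for n,i in im.items()}
for k,(a,b) in S.items():
    A=blob(F["top"],a);B=blob(F["scene"],b)
    print(k,A[:2],B[:2],np.round(tri(A[0],B[0]),4))
def spot(n,uv,lo,hi):
    m=cv2.inRange(cv2.cvtColor(im[n],cv2.COLOR_BGR2HSV),lo,hi); m=cv2.morphologyEx(m,cv2.MORPH_OPEN,np.ones((3,3)))
    _,l,s,c=cv2.connectedComponentsWithStats(m); k=l[uv[1],uv[0]]
    e=cv2.fitEllipse(max(cv2.findContours((l==k).astype(np.uint8),cv2.RETR_EXTERNAL,cv2.CHAIN_APPROX_NONE)[0],key=len))
    return e[0]
blk=((0,0,0),(180,255,48));cork=((12,70,100),(24,160,255));wh=((0,0,150),(180,32,255))
C={}
for k,a,b,c,c2 in [("g_cork",(140,245),(424,150),cork,cork),("g_white",(183,265),(389,148),((0,0,170),(180,60,255)),((0,0,130),(180,50,255))),("g_black",(180,217),(407,173),blk,((0,0,0),(180,60,40))),("p_cork",(433,252),(213,201),cork,cork),("p_black",(475,238),(180,219),blk,blk)]:
    A=spot("top",a,*c);B=spot("scene",b,*c2);X=tri(A,B);C[k]=plane("top",A,.008)
    print(k,np.round(A,1),np.round(B,1),"tri",np.round(X,4),"top@8",np.round(C[k],4),"scene@8",np.round(plane("scene",B,.008),4))
def fit(m,w):
    m=np.array(m)/1000;w=np.array(w)[:,:2];mc,wc=m.mean(0),w.mean(0)
    a=(m-mc).T@(w-wc); th=np.arctan2(a[0,1]-a[1,0],a[0,0]+a[1,1]); R=np.array([[np.cos(th),-np.sin(th)],[np.sin(th),np.cos(th)]])
    t=wc-R@mc; print("yaw",np.degrees(th),"t",t,"spots",np.round((m@R.T+t),4).tolist())
fit([(-43,48),(-43,-48),(43,0)],[C["g_cork"],C["g_white"],C["g_black"]])
fit([(0,48),(0,-48)],[C["p_cork"],C["p_black"]])
E
python3 m1.py
```

```text
blue ((np.float64(288.5), np.float64(281.5)), (np.int32(28), np.int32(28), np.int32(623))) ((np.float64(312.0), np.float64(150.0)), (np.int32(19), np.int32(27), np.int32(423))) [0.4291 0.0545 0.034 ]
white ((np.float64(288.0), np.float64(225.0)), (np.int32(27), np.int32(29), np.int32(606))) ((np.float64(332.5), np.float64(196.5)), (np.int32(32), np.int32(56), np.int32(1023))) [ 0.5537  0.069  -0.0296]
sugar ((np.float64(289.0), np.float64(180.0)), (np.int32(25), np.int32(31), np.int32(632))) ((np.float64(332.5), np.float64(196.5)), (np.int32(32), np.int32(56), np.int32(1023))) [0.6259 0.055  0.0786]
yellow ((np.float64(342.0), np.float64(224.0)), (np.int32(29), np.int32(31), np.int32(685))) ((np.float64(288.5), np.float64(207.0)), (np.int32(28), np.int32(61), np.int32(1225))) [ 0.5568 -0.0525 -0.024 ]
tea ((np.float64(348.0), np.float64(180.0)), (np.int32(29), np.int32(35), np.int32(786))) ((np.float64(288.5), np.float64(207.0)), (np.int32(28), np.int32(61), np.int32(1225))) [ 0.628  -0.0594  0.0838]
honey ((np.float64(349.0), np.float64(279.0)), (np.int32(27), np.int32(27), np.int32
[... 870 characters left out ...]
.1] [389.3 147.9] tri [0.4628 0.2755 0.007 ] top@8 [0.4629 0.2758 0.008 ] scene@8 [0.4635 0.2743 0.008 ]
g_black [180.5 216.4] [408.9 174.5] tri [ 0.5622  0.2927 -0.0026] top@8 [0.5601 0.2883 0.008 ] scene@8 [0.5693 0.2894 0.008 ]
p_cork [432.6 250.4] [212.3 201. ] tri [ 0.5002 -0.2431  0.0059] top@8 [ 0.5001 -0.2421  0.008 ] scene@8 [ 0.5017 -0.2433  0.008 ]
p_black [475.3 237.3] [178.6 218.6] tri [ 0.5301 -0.3347  0.0058] top@8 [ 0.5298 -0.3334  0.008 ] scene@8 [ 0.5313 -0.3349  0.008 ]
yaw -21.718042666374487 t [0.52030256 0.30432919] spots [[0.4981, 0.3648], [0.4626, 0.2756], [0.5603, 0.2884]]
yaw 18.053832665698515 t [ 0.51495874 -0.28776422] spots [[0.5001, -0.2421], [0.5298, -0.3334]]
```

```bash
cat > m2.py <<'E'
from m1 import *
print("----")
hs={n:cv2.cvtColor(i,cv2.COLOR_BGR2HSV) for n,i in im.items()}
def cb(n,uv,lo,hi):
    m=cv2.morphologyEx(cv2.inRange(hs[n],lo,hi),cv2.MORPH_OPEN,np.ones((3,3))); return blob(m,uv)
for k,a,b,lo,hi in [("copper",(289,178),(338,203),(3,110,85),(14,200,255)),("brass",(348,180),(291,214),(16,110,70),(23,200,255)),("yellow",(343,225),(287,191),(24,120,50),(34,255,255)),("blacklid",(350,279),(271,155),(0,0,0),(180,70,60))]:
    A=cb("top",a,lo,hi);B=cb("scene",b,lo,hi);print(k,A[:2],B[:2],np.round(tri(A[0],B[0]),4))
ws=cv2.morphologyEx(F["scene"],cv2.MORPH_OPEN,cv2.getStructuringElement(cv2.MORPH_ELLIPSE,(17,17)))
for k,a,b in [("white",(289,225),(326,181)),("sugar",(289,180),(338,210)),("yellow",(343,225),(287,191)),("tea",(348,180),(291,220))]:
    A=blob(F["top"],a);B=blob(ws,b);print(k,B[:2],np.round(tri(A[0],B[0]),4),"top@.033",np.round(plane("top",A[0],.033),4))
for k in ("honey","blue"): print(k,np.round(plane("top",blob(F["top"],S[k][0])[0],.033),4))
print(state()["ee_pos"],state()["orientation"])
E
python3 m2.py | sed '1,/----/d'
```

```text
copper ((np.float64(288.5), np.float64(176.5)), (np.int32(22), np.int32(22), np.int32(397))) ((np.float64(338.5), np.float64(202.0)), (np.int32(18), np.int32(15), np.int32(227))) [0.6371 0.0614 0.0664]
brass ((np.float64(348.0), np.float64(177.0)), (np.int32(27), np.int32(27), np.int32(574))) ((np.float64(290.5), np.float64(213.5)), (np.int32(22), np.int32(22), np.int32(386))) [ 0.6381 -0.0594  0.0697]
yellow ((np.float64(341.5), np.float64(226.0)), (np.int32(24), np.int32(21), np.int32(394))) ((np.float64(286.0), np.float64(193.0)), (np.int32(13), np.int32(5), np.int32(52))) [ 0.5447 -0.0503  0.0249]
blacklid ((np.float64(350.5), np.float64(278.5)), (np.int32(24), np.int32(24), np.int32(436))) ((np.float64(270.0), np.float64(153.0)), (np.int32(17), np.int32(13), np.int32(167))) [ 0.4366 -0.0653  0.0695]
white ((np.float64(326.0), np.float64(181.5)), (np.int32(19), np.int32(26), np.int32(418))) [0.5433 0.0599 0.0312] top@.033 [0.5433 0.0607 0.033 ]
sugar ((np.float64(338.0), np.float64(209.0)), (np.int32(21), np.int32(31), np.int32(544))) [0.6376 0.0616 0.0354] top@.033 [0.6382 0.0618 0.033 ]
yellow ((np.float64(288.5), np.float64(207.0)), (np.int32(28), np.int32(61), np.int32(1203))) [ 0.5568 -0.0525 -0.024 ] top@.033 [ 0.5479 -0.05    0.033 ]
tea ((np.float64(288.5), np.float64(207.0)), (np.int32(28), np.int32(61), np.int32(1203))) [ 0.628  -0.0594  0.0838] top@.033 [ 0.6413 -0.0616  0.033 ]
honey [ 0.4367 -0.0652  0.033 ]
blue [0.4293 0.0558 0.033 ]
[ 0.25172852 -0.57169934  0.22054786] [-1.79928337e+02  3.27801680e-03  2.37649294e+01]
```

```bash
cat > go.py <<'E'
import sys,numpy as np
from scipy.spatial.transform import Rotation as R
from rig import state
# usage: go.py x y z [yaw] : shift (mm) and twist (rad) in tool axes
s=state(); t=np.array([float(v) for v in sys.argv[1:4]]); yaw=float(sys.argv[4]) if len(sys.argv)>4 else 90
r=R.from_euler("xyz",s["orientation"],degrees=True); g=R.from_euler("xyz",[180,0,yaw],degrees=True)
print("xyz",np.round(r.inv().apply(t-s["ee_pos"])*1000,1),"twist",np.round((r.inv()*g).as_rotvec(),3),"at",np.round(s["ee_pos"],4),np.round(s["orientation"],1),"t",round(s["clock"],2),"w",round(s["gripper_width"],3),"f",round(s["grasp_force"],1))
E
python3 go.py 0.543 0.060 0.17
```

```text
xyz [ 521.1 -460.7   51.1] twist [-1.000e-03 -1.000e-03 -1.156e+00] at [ 0.2517 -0.5717  0.2205] [-179.9    0.    23.8] t 0.1 w 1.003 f 0.0
```

>>> carry_out:
  plan:
    - {"xyz": [521, -461, 51], "twist": [0, 0, -1.156], "fingers": 0.75}
    - {"xyz": [521, -461, 51], "twist": [0, 0, -1.156], "fingers": 0.75}
    - {"xyz": [521, -461, 51], "twist": [0, 0, -1.156], "fingers": 0.75}
    - {"xyz": [521, -461, 51], "twist": [0, 0, -1.156], "fingers": 0.75}
    - {"xyz": [521, -461, 51], "twist": [0, 0, -1.156], "fingers": 0.75}
    - {"xyz": [521, -461, 51], "twist": [0, 0, -1.156], "fingers": 0.75}
    - {"xyz": [521, -461, 51], "twist": [0, 0, -1.156], "fingers": 0.75}
    - {"xyz": [521, -461, 51], "twist": [0, 0, -1.156], "fingers": 0.75}
    - {"xyz": [521, -461, 51], "twist": [0, 0, -1.156], "fingers": 0.75}
    - {"xyz": [521, -461, 51], "twist": [0, 0, -1.156], "fingers": 0.75}
    - {"xyz": [521, -461, 51], "twist": [0, 0, -1.156], "fingers": 0.75}
    - {"xyz": [521, -461, 51], "twist": [0, 0, -1.156], "fingers": 0.75}
  squeeze: 20

```text
clock: 1.3
ee_pos: [0.5026, -0.0267, 0.1773]
orientation: [180.0, 0.0, 90.0]
wrist_force: [1.6, -1.4, -0.2]
gripper_width: 0.875
grasp_force: 0.0
```

```bash
python3 go.py 0.543 0.060 0.17
```

```text
xyz [86.7 40.4  7.2] twist [ 0.  0. -0.] at [ 0.5026 -0.0267  0.1773] [180.   0.  90.] t 1.3 w 0.875 f 0.0
```

>>> carry_out:
  plan:
    - {"xyz": [87, 40, 7], "fingers": 0.75}
    - {"xyz": [87, 40, 7], "fingers": 0.75}
    - {"xyz": [87, 40, 7], "fingers": 0.75}
    - {"xyz": [87, 40, 50], "fingers": 0.75}
    - {"xyz": [87, 40, 85], "fingers": 0.75}
    - {"xyz": [87, 40, 110], "fingers": 0.75}
    - {"xyz": [87, 40, 131], "fingers": 0.75}
    - {"xyz": [87, 40, 131], "fingers": 0.75}
    - {"xyz": [87, 40, 131], "fingers": 0.2}
    - {"xyz": [87, 40, 131], "fingers": 0.0}
    - {"xyz": [87, 40, 131], "fingers": -0.2}
    - {"xyz": [87, 40, 131], "fingers": -0.2}
  squeeze: 20

```text
invalid input
```

```bash
python3 go.py 0.543 0.060 0.17
```

```text
xyz [86.7 40.4  7.2] twist [ 0.  0. -0.] at [ 0.5026 -0.0267  0.1773] [180.   0.  90.] t 1.3 w 0.875 f 0.0
```

Twist must be given in every row.

>>> carry_out:
  plan:
    - {"xyz": [87, 40, 7], "twist": [0, 0, 0], "fingers": 0.75}
    - {"xyz": [87, 40, 7], "twist": [0, 0, 0], "fingers": 0.75}
    - {"xyz": [87, 40, 7], "twist": [0, 0, 0], "fingers": 0.75}
    - {"xyz": [87, 40, 50], "twist": [0, 0, 0], "fingers": 0.75}
    - {"xyz": [87, 40, 85], "twist": [0, 0, 0], "fingers": 0.75}
    - {"xyz": [87, 40, 110], "twist": [0, 0, 0], "fingers": 0.75}
    - {"xyz": [87, 40, 131], "twist": [0, 0, 0], "fingers": 0.75}
    - {"xyz": [87, 40, 131], "twist": [0, 0, 0], "fingers": 0.75}
    - {"xyz": [87, 40, 131], "twist": [0, 0, 0], "fingers": 0.2}
    - {"xyz": [87, 40, 131], "twist": [0, 0, 0], "fingers": 0.0}
    - {"xyz": [87, 40, 131], "twist": [0, 0, 0], "fingers": -0.2}
    - {"xyz": [87, 40, 131], "twist": [0, 0, 0], "fingers": -0.2}
  squeeze: 20

```text
clock: 2.5
ee_pos: [0.5429, 0.0584, 0.0473]
orientation: [179.9, 0.0, 90.0]
wrist_force: [0.1, -0.7, 3.5]
gripper_width: 0.611
grasp_force: 20.0
```

```bash
python3 go.py 0.500 -0.242 0.17
```

```text
xyz [-300.5  -42.6 -122.7] twist [ 0.002  0.    -0.   ] at [0.5429 0.0584 0.0473] [179.9   0.   90. ] t 2.5 w 0.611 f 20.0
```

>>> carry_out:
  plan:
    - {"xyz": [0, 0, -20], "twist": [0, 0, 0], "fingers": -0.2}
    - {"xyz": [0, 0, -55], "twist": [0, 0, 0], "fingers": -0.2}
    - {"xyz": [0, 0, -95], "twist": [0, 0, 0], "fingers": -0.2}
    - {"xyz": [-15, -2, -124], "twist": [0, 0, 0], "fingers": -0.2}
    - {"xyz": [-50, -7, -124], "twist": [0, 0, 0], "fingers": -0.2}
    - {"xyz": [-95, -14, -124], "twist": [0, 0, 0], "fingers": -0.2}
    - {"xyz": [-140, -20, -124], "twist": [0, 0, 0], "fingers": -0.2}
    - {"xyz": [-185, -26, -124], "twist": [0, 0, 0], "fingers": -0.2}
    - {"xyz": [-230, -33, -124], "twist": [0, 0, 0], "fingers": -0.2}
    - {"xyz": [-270, -38, -124], "twist": [0, 0, 0], "fingers": -0.2}
    - {"xyz": [-295, -42, -124], "twist": [0, 0, 0], "fingers": -0.2}
    - {"xyz": [-302, -43, -124], "twist": [0, 0, 0], "fingers": -0.2}

```text
clock: 3.7
ee_pos: [0.4979, -0.2472, 0.1704]
orientation: [-180.0, 0.1, 89.7]
wrist_force: [-0.1, 0.1, -2.5]
gripper_width: 0.61
grasp_force: 20.0
```

```bash
python3 go.py 0.500 -0.242 0.055;python3 - <<'E'
from util import *
for n in P: cv2.imwrite(f"pics/{n}1.png",grab_frame(n)[:,:,::-1])
E
```

```text
xyz [  5.3   2.1 115.4] twist [-0.     0.001 -0.005] at [ 0.4979 -0.2472  0.1704] [-1.80e+02  1.00e-01  8.97e+01] t 3.7 w 0.61 f 20.0
```

View pics/scene1.png

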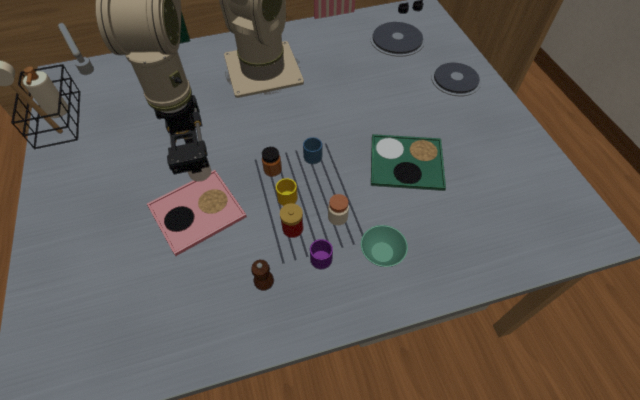

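Scene view: the white cup is held by the gripper at (200,174), near the pink tray's cork spot. Everything else is where it was.

>>> carry_out:
  plan:
    - {"xyz": [0, 0, 0], "twist": [0, 0, 0], "fingers": -0.2}
    - {"xyz": [0, 0, 15], "twist": [0, 0, 0], "fingers": -0.2}
    - {"xyz": [0, 0, 45], "twist": [0, 0, 0], "fingers": -0.2}
    - {"xyz": [0, 0, 75], "twist": [0, 0, 0], "fingers": -0.2}
    - {"xyz": [0, 0, 98], "twist": [0, 0, 0], "fingers": -0.2}
    - {"xyz": [0, 0, 108], "twist": [0, 0, 0], "fingers": -0.2}
    - {"xyz": [0, 0, 113], "twist": [0, 0, 0], "fingers": -0.2}
    - {"xyz": [0, 0, 113], "twist": [0, 0, 0], "fingers": -0.2}
    - {"xyz": [0, 0, 113], "twist": [0, 0, 0], "fingers": -0.2}

```text
clock: 4.7
ee_pos: [0.5, -0.2436, 0.0584]
orientation: [179.9, 0.0, 90.0]
wrist_force: [0.0, 1.0, -1.4]
gripper_width: 0.609
grasp_force: 20.0
```

```bash
python3 go.py 0.500 -0.242 0.055
```

```text
xyz [1.6 0.  3.4] twist [0.001 0.001 0.   ] at [ 0.5    -0.2436  0.0584] [179.9   0.   90. ] t 4.7 w 0.609 f 20.0
```

>>> carry_out:
  plan:
    - {"xyz": [0, 0, 2], "twist": [0, 0, 0], "fingers": -0.2}
    - {"xyz": [1, 0, 3], "twist": [0, 0, 0], "fingers": -0.2}
    - {"xyz": [1, 0, 3], "twist": [0, 0, 0], "fingers": 0.3}
    - {"xyz": [1, 0, 3], "twist": [0, 0, 0], "fingers": 0.5}
    - {"xyz": [1, 0, 3], "twist": [0, 0, 0], "fingers": 0.75}
    - {"xyz": [1, 0, 3], "twist": [0, 0, 0], "fingers": 0.75}
    - {"xyz": [1, 0, 3], "twist": [0, 0, 0], "fingers": 0.75}
    - {"xyz": [1, 0, -20], "twist": [0, 0, 0], "fingers": 0.75}
    - {"xyz": [1, 0, -60], "twist": [0, 0, 0], "fingers": 0.75}
    - {"xyz": [1, 0, -110], "twist": [0, 0, 0], "fingers": 0.75}

```text
clock: 5.7
ee_pos: [0.4981, -0.2419, 0.1672]
orientation: [-179.8, -0.1, 90.0]
wrist_force: [0.8, -0.2, -0.1]
gripper_width: 0.874
grasp_force: 0.0
```

```bash
python3 go.py 0.637 0.062 0.17
```

```text
xyz [303.9 139.   -2.6] twist [-0.003 -0.002  0.   ] at [ 0.4981 -0.2419  0.1672] [-1.798e+02 -1.000e-01  9.000e+01] t 5.7 w 0.874 f 0.0
```

>>> carry_out:
  plan:
    - {"xyz": [303, 137, -3], "twist": [0, 0, 0], "fingers": 0.75}
    - {"xyz": [303, 137, -3], "twist": [0, 0, 0], "fingers": 0.75}
    - {"xyz": [303, 137, -3], "twist": [0, 0, 0], "fingers": 0.75}
    - {"xyz": [303, 137, -3], "twist": [0, 0, 0], "fingers": 0.75}
    - {"xyz": [303, 137, -3], "twist": [0, 0, 0], "fingers": 0.75}
    - {"xyz": [303, 137, -3], "twist": [0, 0, 0], "fingers": 0.75}
    - {"xyz": [303, 137, -3], "twist": [0, 0, 0], "fingers": 0.75}
    - {"xyz": [303, 137, -3], "twist": [0, 0, 0], "fingers": 0.75}
    - {"xyz": [303, 137, 20], "twist": [0, 0, 0], "fingers": 0.75}
    - {"xyz": [303, 137, 20], "twist": [0, 0, 0], "fingers": 0.75}

```text
clock: 6.7
ee_pos: [0.6347, 0.0596, 0.1446]
orientation: [-179.7, 0.1, 90.0]
wrist_force: [-0.8, -1.4, -0.7]
gripper_width: 0.877
grasp_force: 0.0
```

```bash
python3 go.py 0.637 0.062 0.044; python3 - <<'E'
from util import *
for n in P: cv2.imwrite(f"pics/{n}2.png",grab_frame(n)[:,:,::-1])
E
```

```text
xyz [  2.5   2.7 100.5] twist [-0.004  0.001 -0.   ] at [0.6347 0.0596 0.1446] [-1.797e+02  1.000e-01  9.000e+01] t 6.7 w 0.877 f 0.0
```

View pics/scene2.png

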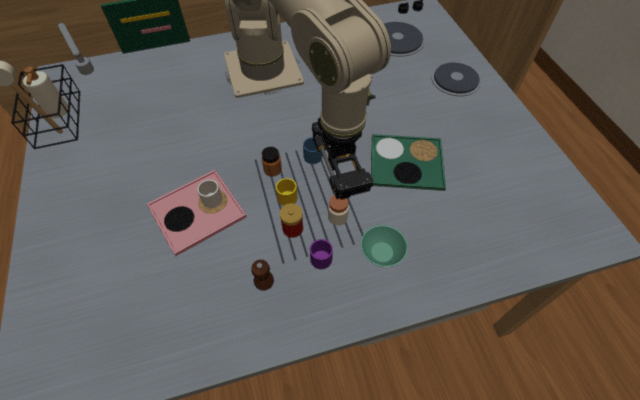

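Scene view: the white cup stands upright on the pink cork spot at (209,194), and the gripper is open above the sugar jar (338,208).

>>> carry_out:
  plan:
    - {"xyz": [0, 0, 35], "twist": [0, 0, 0], "fingers": 0.75}
    - {"xyz": [0, 0, 65], "twist": [0, 0, 0], "fingers": 0.75}
    - {"xyz": [0, 0, 90], "twist": [0, 0, 0], "fingers": 0.75}
    - {"xyz": [0, 0, 103], "twist": [0, 0, 0], "fingers": 0.75}
    - {"xyz": [0, 0, 103], "twist": [0, 0, 0], "fingers": 0.75}
    - {"xyz": [0, 0, 103], "twist": [0, 0, 0], "fingers": 0.2}
    - {"xyz": [0, 0, 103], "twist": [0, 0, 0], "fingers": 0.0}
    - {"xyz": [0, 0, 103], "twist": [0, 0, 0], "fingers": -0.2}
    - {"xyz": [0, 0, 103], "twist": [0, 0, 0], "fingers": -0.2}
    - {"xyz": [0, 0, 103], "twist": [0, 0, 0], "fingers": -0.2}

```text
clock: 7.8
ee_pos: [0.6368, 0.0605, 0.0452]
orientation: [179.9, 0.0, 90.0]
wrist_force: [-0.2, 0.2, 4.2]
gripper_width: 0.574
grasp_force: 20.0
```

```bash
python3 go.py 0.530 -0.333 0.17; cat > chk.py <<'E'
import sys
from util import *
n=sys.argv[1]; S=[tuple(map(int,a.split(","))) for a in sys.argv[2:]]
im={k:cv2.imread(f"pics/{k}{n}.png") for k in P}
A,B=S
def white(k,uv): 
    h=cv2.cvtColor(im[k],cv2.COLOR_BGR2LAB); print(k,h[uv[1],uv[0]])
E
python3 - <<'E'
import cv2,numpy as np
a=cv2.imread("pics/top2.png")[185:305,385:525]; b=cv2.imread("pics/scene2.png")[165:260,140:255]
c=np.zeros((360,765,3),np.uint8);c[:,:420]=cv2.resize(a,None,fx=3,fy=3);c[:285,420:765]=cv2.resize(b,None,fx=3,fy=3);cv2.imwrite("pics/crop2.png",c)
E
```

```text
xyz [-393.6 -106.6 -124.9] twist [0.001 0.    0.   ] at [0.6368 0.0605 0.0452] [179.9   0.   90. ] t 7.8 w 0.574 f 20.0
```

View pics/crop2.png

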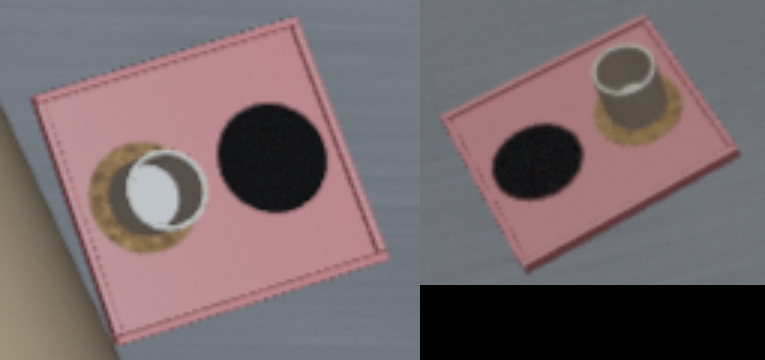

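The cup stands upright on the cork spot, with its rim centre in the crop at (168,190), which is top pixel (441,248.3). I'll cast that ray at rim height to check it. The sugar jar is gripped, 50 mm wide.

```bash
python3 - <<'E'
from util import *
print("rim top",plane("top",(385+168/3-.3,185+190/3-.3),.068),"rim scene",plane("scene",(140+(623-420)/3-.3,165+71/3-.3),.068))
E
```

```text
rim top [ 0.49928859 -0.24224304  0.068     ] rim scene [ 0.50386816 -0.24292259  0.068     ]
```

>>> carry_out:
  plan:
    - {"xyz": [0, 0, -20], "twist": [0, 0, 0], "fingers": -0.2}
    - {"xyz": [0, 0, -55], "twist": [0, 0, 0], "fingers": -0.2}
    - {"xyz": [0, 0, -95], "twist": [0, 0, 0], "fingers": -0.2}
    - {"xyz": [-15, -4, -126], "twist": [0, 0, 0], "fingers": -0.2}
    - {"xyz": [-50, -14, -126], "twist": [0, 0, 0], "fingers": -0.2}
    - {"xyz": [-95, -26, -126], "twist": [0, 0, 0], "fingers": -0.2}
    - {"xyz": [-140, -38, -126], "twist": [0, 0, 0], "fingers": -0.2}
    - {"xyz": [-185, -50, -126], "twist": [0, 0, 0], "fingers": -0.2}
    - {"xyz": [-230, -62, -126], "twist": [0, 0, 0], "fingers": -0.2}
    - {"xyz": [-275, -74, -126], "twist": [0, 0, 0], "fingers": -0.2}
    - {"xyz": [-320, -87, -126], "twist": [0, 0, 0], "fingers": -0.2}
    - {"xyz": [-355, -96, -126], "twist": [0, 0, 0], "fingers": -0.2}

```text
clock: 9.0
ee_pos: [0.5384, -0.2978, 0.1701]
orientation: [-179.9, 0.0, 89.9]
wrist_force: [1.3, 0.2, -2.2]
gripper_width: 0.572
grasp_force: 20.0
```

```bash
python3 go.py 0.530 -0.333 0.055
```

```text
xyz [-35.2  -8.2 115.2] twist [-0.001  0.001 -0.002] at [ 0.5384 -0.2978  0.1701] [-179.9    0.    89.9] t 9.0 w 0.572 f 20.0
```

>>> carry_out:
  plan:
    - {"xyz": [-30, -8, 0], "twist": [0, 0, 0], "fingers": -0.2}
    - {"xyz": [-40, -11, 0], "twist": [0, 0, 0], "fingers": -0.2}
    - {"xyz": [-40, -11, 15], "twist": [0, 0, 0], "fingers": -0.2}
    - {"xyz": [-40, -11, 45], "twist": [0, 0, 0], "fingers": -0.2}
    - {"xyz": [-40, -11, 75], "twist": [0, 0, 0], "fingers": -0.2}
    - {"xyz": [-40, -11, 98], "twist": [0, 0, 0], "fingers": -0.2}
    - {"xyz": [-40, -11, 109], "twist": [0, 0, 0], "fingers": -0.2}
    - {"xyz": [-40, -11, 114], "twist": [0, 0, 0], "fingers": -0.2}
    - {"xyz": [-40, -11, 117], "twist": [0, 0, 0], "fingers": -0.2}
    - {"xyz": [-40, -11, 117], "twist": [0, 0, 0], "fingers": -0.2}
    - {"xyz": [-40, -11, 117], "twist": [0, 0, 0], "fingers": -0.2}

```text
clock: 10.1
ee_pos: [0.5299, -0.3347, 0.0544]
orientation: [179.9, 0.0, 90.0]
wrist_force: [0.4, 0.4, -1.6]
gripper_width: 0.573
grasp_force: 20.0
```

```bash
python3 go.py 0.530 -0.333 0.0532
```

```text
xyz [1.7 0.1 1.2] twist [ 0.001  0.001 -0.   ] at [ 0.5299 -0.3347  0.0544] [179.9   0.   90. ] t 10.1 w 0.573 f 20.0
```

>>> carry_out:
  plan:
    - {"xyz": [0, 0, 1], "twist": [0, 0, 0], "fingers": -0.2}
    - {"xyz": [0, 0, 1], "twist": [0, 0, 0], "fingers": -0.2}
    - {"xyz": [0, 0, 1], "twist": [0, 0, 0], "fingers": 0.3}
    - {"xyz": [0, 0, 1], "twist": [0, 0, 0], "fingers": 0.5}
    - {"xyz": [0, 0, 1], "twist": [0, 0, 0], "fingers": 0.75}
    - {"xyz": [0, 0, 1], "twist": [0, 0, 0], "fingers": 0.75}
    - {"xyz": [0, 0, 1], "twist": [0, 0, 0], "fingers": 0.75}
    - {"xyz": [0, 0, -20], "twist": [0, 0, 0], "fingers": 0.75}
    - {"xyz": [0, 0, -60], "twist": [0, 0, 0], "fingers": 0.75}
    - {"xyz": [0, 0, -110], "twist": [0, 0, 0], "fingers": 0.75}
    - {"xyz": [0, 0, -117], "twist": [0, 0, 0], "fingers": 0.75}

```text
clock: 11.2
ee_pos: [0.5319, -0.3355, 0.177]
orientation: [179.6, 0.3, 90.0]
wrist_force: [1.0, 0.2, 0.5]
gripper_width: 0.874
grasp_force: 0.0
```

```bash
python3 go.py 0.437 -0.065 0.17
```

```text
xyz [270.6 -94.9   5. ] twist [0.008 0.005 0.   ] at [ 0.5319 -0.3355  0.177 ] [179.6   0.3  90. ] t 11.2 w 0.874 f 0.0
```

>>> carry_out:
  plan:
    - {"xyz": [388, -101, 0], "twist": [0, 0, 0], "fingers": 0.75}
    - {"xyz": [388, -101, 0], "twist": [0, 0, 0], "fingers": 0.75}
    - {"xyz": [388, -101, 0], "twist": [0, 0, 0], "fingers": 0.75}
    - {"xyz": [388, -101, 0], "twist": [0, 0, 0], "fingers": 0.75}
    - {"xyz": [388, -101, 0], "twist": [0, 0, 0], "fingers": 0.75}
    - {"xyz": [388, -101, 0], "twist": [0, 0, 0], "fingers": 0.75}
    - {"xyz": [388, -101, 0], "twist": [0, 0, 0], "fingers": 0.75}
    - {"xyz": [388, -101, 0], "twist": [0, 0, 0], "fingers": 0.75}
    - {"xyz": [388, -101, 0], "twist": [0, 0, 0], "fingers": 0.75}
    - {"xyz": [388, -101, 0], "twist": [0, 0, 0], "fingers": 0.75}
    - {"xyz": [388, -101, 0], "twist": [0, 0, 0], "fingers": 0.75}

```text
clock: 12.3
ee_pos: [0.4284, 0.0525, 0.1703]
orientation: [180.0, 0.0, 89.9]
wrist_force: [-0.0, 0.4, 0.1]
gripper_width: 0.874
grasp_force: 0.0
```

```bash
python3 go.py 0.429 0.055 0.046; python3 - <<'E'
from util import *
for n in P: cv2.imwrite(f"pics/{n}3.png",grab_frame(n)[:,:,::-1])
E
```

```text
xyz [  2.6   0.6 124.3] twist [ 0.     0.    -0.001] at [0.4284 0.0525 0.1703] [180.    0.   89.9] t 12.3 w 0.874 f 0.0
```

View pics/top3.png

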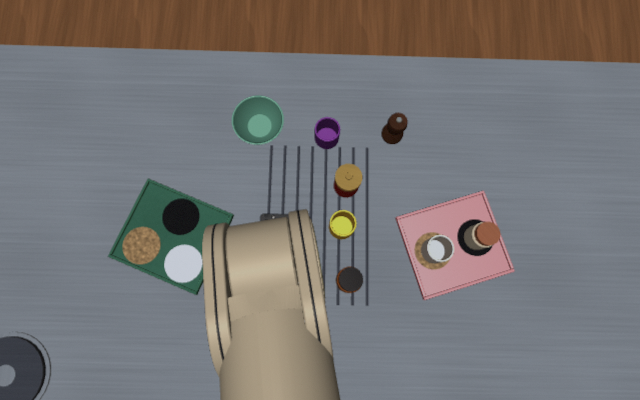

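Top view: white cup at (440,248) and sugar jar with its lid at (487,233), both standing on the pink tray. Tea tin, yellow cup, honey jar, bowl and mill are unmoved. The arm hides the blue cup.

>>> carry_out:
  plan:
    - {"xyz": [1, 0, 35], "twist": [0, 0, 0], "fingers": 0.75}
    - {"xyz": [1, 0, 70], "twist": [0, 0, 0], "fingers": 0.75}
    - {"xyz": [1, 0, 100], "twist": [0, 0, 0], "fingers": 0.75}
    - {"xyz": [1, 0, 118], "twist": [0, 0, 0], "fingers": 0.75}
    - {"xyz": [1, 0, 124], "twist": [0, 0, 0], "fingers": 0.75}
    - {"xyz": [1, 0, 124], "twist": [0, 0, 0], "fingers": 0.75}
    - {"xyz": [1, 0, 124], "twist": [0, 0, 0], "fingers": 0.2}
    - {"xyz": [1, 0, 124], "twist": [0, 0, 0], "fingers": 0.0}
    - {"xyz": [1, 0, 124], "twist": [0, 0, 0], "fingers": -0.2}
    - {"xyz": [1, 0, 124], "twist": [0, 0, 0], "fingers": -0.2}
    - {"xyz": [1, 0, 124], "twist": [0, 0, 0], "fingers": -0.2}

```text
clock: 13.5
ee_pos: [0.4287, 0.0544, 0.0469]
orientation: [179.9, 0.0, 90.0]
wrist_force: [-1.4, -1.5, 6.1]
gripper_width: 0.617
grasp_force: 20.0
```

```bash
python3 go.py 0.498 0.365 0.17; python3 - <<'E'
from util import *
h=cv2.cvtColor(cv2.imread("pics/top3.png"),cv2.COLOR_BGR2HSV)
m=cv2.inRange(h,(3,110,85),(14,200,255)); b=blob(cv2.morphologyEx(m,cv2.MORPH_OPEN,np.ones((3,3))),(487,233)); print(b[:2],plane("top",b[0],.078))
E
```

```text
xyz [ 310.5   69.4 -123.2] twist [ 0.001  0.    -0.   ] at [0.4287 0.0544 0.0469] [179.9   0.   90. ] t 13.5 w 0.617 f 20.0
((np.float64(488.0), np.float64(233.0)), (np.int32(23), np.int32(23), np.int32(431))) [ 0.52973792 -0.33349736  0.078     ]
```

>>> carry_out:
  plan:
    - {"xyz": [0, 0, -20], "twist": [0, 0, 0], "fingers": -0.2}
    - {"xyz": [0, 0, -55], "twist": [0, 0, 0], "fingers": -0.2}
    - {"xyz": [0, 0, -95], "twist": [0, 0, 0], "fingers": -0.2}
    - {"xyz": [15, 3, -124], "twist": [0, 0, 0], "fingers": -0.2}
    - {"xyz": [50, 11, -124], "twist": [0, 0, 0], "fingers": -0.2}
    - {"xyz": [95, 21, -124], "twist": [0, 0, 0], "fingers": -0.2}
    - {"xyz": [140, 31, -124], "twist": [0, 0, 0], "fingers": -0.2}
    - {"xyz": [185, 41, -124], "twist": [0, 0, 0], "fingers": -0.2}
    - {"xyz": [230, 51, -124], "twist": [0, 0, 0], "fingers": -0.2}
    - {"xyz": [270, 60, -124], "twist": [0, 0, 0], "fingers": -0.2}
    - {"xyz": [300, 67, -124], "twist": [0, 0, 0], "fingers": -0.2}
    - {"xyz": [309, 69, -124], "twist": [0, 0, 0], "fingers": -0.2}

```text
clock: 14.7
ee_pos: [0.4961, 0.367, 0.1696]
orientation: [-179.9, -0.1, 90.2]
wrist_force: [-0.1, 0.2, -0.9]
gripper_width: 0.616
grasp_force: 20.0
```

>>> carry_out:
  plan:
    - {"xyz": [0, 0, 0], "twist": [0, 0, 0], "fingers": -0.2}
    - {"xyz": [0, 0, 0], "twist": [0, 0, 0], "fingers": -0.2}
    - {"xyz": [0, 0, 15], "twist": [0, 0, 0], "fingers": -0.2}
    - {"xyz": [0, 0, 45], "twist": [0, 0, 0], "fingers": -0.2}
    - {"xyz": [0, 0, 75], "twist": [0, 0, 0], "fingers": -0.2}
    - {"xyz": [0, 0, 98], "twist": [0, 0, 0], "fingers": -0.2}
    - {"xyz": [0, 0, 109], "twist": [0, 0, 0], "fingers": -0.2}
    - {"xyz": [0, 0, 113], "twist": [0, 0, 0], "fingers": -0.2}
    - {"xyz": [0, 0, 115], "twist": [0, 0, 0], "fingers": -0.2}
    - {"xyz": [0, 0, 115], "twist": [0, 0, 0], "fingers": -0.2}
    - {"xyz": [0, 0, 115], "twist": [0, 0, 0], "fingers": -0.2}

```text
clock: 15.8
ee_pos: [0.4977, 0.3639, 0.0564]
orientation: [179.9, -0.0, 90.0]
wrist_force: [-0.6, -0.0, -0.9]
gripper_width: 0.62
grasp_force: 20.0
```

```bash
python3 go.py 0.498 0.365 0.0549
```

```text
xyz [1.1 0.3 1.5] twist [ 0.001 -0.001 -0.   ] at [0.4977 0.3639 0.0564] [179.9  -0.   90. ] t 15.8 w 0.62 f 20.0
```

>>> carry_out:
  plan:
    - {"xyz": [0, 0, 1], "twist": [0, 0, 0], "fingers": -0.2}
    - {"xyz": [0, 0, 1], "twist": [0, 0, 0], "fingers": -0.2}
    - {"xyz": [0, 0, 1], "twist": [0, 0, 0], "fingers": 0.3}
    - {"xyz": [0, 0, 1], "twist": [0, 0, 0], "fingers": 0.5}
    - {"xyz": [0, 0, 1], "twist": [0, 0, 0], "fingers": 0.75}
    - {"xyz": [0, 0, 1], "twist": [0, 0, 0], "fingers": 0.75}
    - {"xyz": [0, 0, 1], "twist": [0, 0, 0], "fingers": 0.75}
    - {"xyz": [0, 0, -20], "twist": [0, 0, 0], "fingers": 0.75}
    - {"xyz": [0, 0, -60], "twist": [0, 0, 0], "fingers": 0.75}
    - {"xyz": [0, 0, -110], "twist": [0, 0, 0], "fingers": 0.75}
    - {"xyz": [0, 0, -115], "twist": [0, 0, 0], "fingers": 0.75}

```text
clock: 16.9
ee_pos: [0.4988, 0.3659, 0.1766]
orientation: [179.6, -0.3, 90.0]
wrist_force: [-0.5, 0.7, 0.8]
gripper_width: 0.874
grasp_force: 0.0
```

```bash
python3 go.py 0.639 -0.060 0.17
```

```text
xyz [-426.   140.1    5.4] twist [ 0.007 -0.005  0.   ] at [0.4988 0.3659 0.1766] [179.6  -0.3  90. ] t 16.9 w 0.874 f 0.0
```

>>> carry_out:
  plan:
    - {"xyz": [-425, 140, 0], "twist": [0, 0, 0], "fingers": 0.75}
    - {"xyz": [-425, 140, 0], "twist": [0, 0, 0], "fingers": 0.75}
    - {"xyz": [-425, 140, 0], "twist": [0, 0, 0], "fingers": 0.75}
    - {"xyz": [-425, 140, 0], "twist": [0, 0, 0], "fingers": 0.75}
    - {"xyz": [-425, 140, 0], "twist": [0, 0, 0], "fingers": 0.75}
    - {"xyz": [-425, 140, 0], "twist": [0, 0, 0], "fingers": 0.75}
    - {"xyz": [-425, 140, 0], "twist": [0, 0, 0], "fingers": 0.75}
    - {"xyz": [-425, 140, 0], "twist": [0, 0, 0], "fingers": 0.75}
    - {"xyz": [-425, 140, 0], "twist": [0, 0, 0], "fingers": 0.75}
    - {"xyz": [-425, 140, 0], "twist": [0, 0, 0], "fingers": 0.75}
    - {"xyz": [-425, 140, 0], "twist": [0, 0, 0], "fingers": 0.75}
    - {"xyz": [-425, 140, 0], "twist": [0, 0, 0], "fingers": 0.75}

```text
clock: 18.1
ee_pos: [0.637, -0.0598, 0.1703]
orientation: [-180.0, -0.0, 90.1]
wrist_force: [-0.2, 1.1, -0.4]
gripper_width: 0.871
grasp_force: 0.0
```

```bash
python3 go.py 0.638 -0.060 0.048; python3 - <<'E'
from util import *
for n in P: cv2.imwrite(f"pics/{n}4.png",grab_frame(n)[:,:,::-1])
E
```

```text
xyz [ -0.3   1.1 122.3] twist [-0.    -0.001  0.002] at [ 0.637  -0.0598  0.1703] [-180.    -0.    90.1] t 18.1 w 0.871 f 0.0
```

View pics/scene4.png

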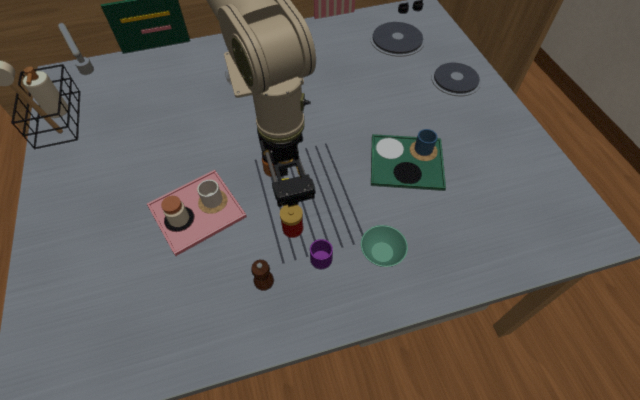

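Scene view: blue cup on the green cork spot (427,143), sugar jar on the pink black spot (174,211), white cup on the cork spot (209,194). The gripper is above the tea tin (291,220).

>>> carry_out:
  plan:
    - {"xyz": [0, 0, 35], "twist": [0, 0, 0], "fingers": 0.6}
    - {"xyz": [0, 0, 60], "twist": [0, 0, 0], "fingers": 0.6}
    - {"xyz": [0, 0, 85], "twist": [0, 0, 0], "fingers": 0.6}
    - {"xyz": [0, 0, 108], "twist": [0, 0, 0], "fingers": 0.6}
    - {"xyz": [0, 0, 122], "twist": [0, 0, 0], "fingers": 0.6}
    - {"xyz": [0, 0, 122], "twist": [0, 0, 0], "fingers": 0.6}
    - {"xyz": [0, 0, 122], "twist": [0, 0, 0], "fingers": 0.2}
    - {"xyz": [0, 0, 122], "twist": [0, 0, 0], "fingers": 0.0}
    - {"xyz": [0, 0, 122], "twist": [0, 0, 0], "fingers": -0.2}
    - {"xyz": [0, 0, 122], "twist": [0, 0, 0], "fingers": -0.2}
    - {"xyz": [0, 0, 122], "twist": [0, 0, 0], "fingers": -0.2}

```text
clock: 19.3
ee_pos: [0.6381, -0.0614, 0.0497]
orientation: [179.9, 0.0, 90.0]
wrist_force: [-0.2, 0.1, 5.4]
gripper_width: 0.626
grasp_force: 20.0
```

```bash
python3 go.py 0.463 0.276 0.17
```

```text
xyz [ 337.3 -174.8 -120.7] twist [ 0.002  0.    -0.   ] at [ 0.6381 -0.0614  0.0497] [179.9   0.   90. ] t 19.3 w 0.626 f 20.0
```

>>> carry_out:
  plan:
    - {"xyz": [0, 0, -20], "twist": [0, 0, 0], "fingers": -0.2}
    - {"xyz": [0, 0, -55], "twist": [0, 0, 0], "fingers": -0.2}
    - {"xyz": [0, 0, -95], "twist": [0, 0, 0], "fingers": -0.2}
    - {"xyz": [13, -7, -122], "twist": [0, 0, 0], "fingers": -0.2}
    - {"xyz": [44, -23, -122], "twist": [0, 0, 0], "fingers": -0.2}
    - {"xyz": [84, -44, -122], "twist": [0, 0, 0], "fingers": -0.2}
    - {"xyz": [124, -65, -122], "twist": [0, 0, 0], "fingers": -0.2}
    - {"xyz": [164, -85, -122], "twist": [0, 0, 0], "fingers": -0.2}
    - {"xyz": [204, -106, -122], "twist": [0, 0, 0], "fingers": -0.2}
    - {"xyz": [244, -127, -122], "twist": [0, 0, 0], "fingers": -0.2}
    - {"xyz": [284, -148, -122], "twist": [0, 0, 0], "fingers": -0.2}
    - {"xyz": [320, -167, -122], "twist": [0, 0, 0], "fingers": -0.2}

```text
clock: 20.5
ee_pos: [0.4688, 0.2602, 0.1706]
orientation: [180.0, 0.0, 90.0]
wrist_force: [0.1, 0.5, -0.4]
gripper_width: 0.631
grasp_force: 20.0
```

>>> carry_out:
  plan:
    - {"xyz": [16, -8, 0], "twist": [0, 0, 0], "fingers": -0.2}
    - {"xyz": [16, -8, 0], "twist": [0, 0, 0], "fingers": -0.2}
    - {"xyz": [16, -8, 15], "twist": [0, 0, 0], "fingers": -0.2}
    - {"xyz": [16, -8, 45], "twist": [0, 0, 0], "fingers": -0.2}
    - {"xyz": [16, -8, 75], "twist": [0, 0, 0], "fingers": -0.2}
    - {"xyz": [16, -8, 96], "twist": [0, 0, 0], "fingers": -0.2}
    - {"xyz": [16, -8, 107], "twist": [0, 0, 0], "fingers": -0.2}
    - {"xyz": [16, -8, 111], "twist": [0, 0, 0], "fingers": -0.2}
    - {"xyz": [16, -8, 113], "twist": [0, 0, 0], "fingers": -0.2}
    - {"xyz": [16, -8, 113], "twist": [0, 0, 0], "fingers": -0.2}
    - {"xyz": [16, -8, 113], "twist": [0, 0, 0], "fingers": -0.2}

```text
clock: 21.6
ee_pos: [0.463, 0.2745, 0.0581]
orientation: [179.9, -0.0, 90.0]
wrist_force: [-0.4, 0.5, -1.3]
gripper_width: 0.631
grasp_force: 20.0
```

```bash
python3 go.py 0.463 0.276 0.0577
```

```text
xyz [1.5 0.  0.4] twist [ 0.001 -0.    -0.001] at [0.463  0.2745 0.0581] [179.9  -0.   90. ] t 21.6 w 0.631 f 20.0
```

>>> carry_out:
  plan:
    - {"xyz": [0, 0, 1], "twist": [0, 0, 0], "fingers": -0.2}
    - {"xyz": [0, 0, 1], "twist": [0, 0, 0], "fingers": 0.1}
    - {"xyz": [0, 0, 1], "twist": [0, 0, 0], "fingers": 0.3}
    - {"xyz": [0, 0, 1], "twist": [0, 0, 0], "fingers": 0.5}
    - {"xyz": [0, 0, 1], "twist": [0, 0, 0], "fingers": 0.75}
    - {"xyz": [0, 0, 1], "twist": [0, 0, 0], "fingers": 0.75}
    - {"xyz": [0, 0, 1], "twist": [0, 0, 0], "fingers": 0.75}
    - {"xyz": [0, 0, -20], "twist": [0, 0, 0], "fingers": 0.75}
    - {"xyz": [0, 0, -55], "twist": [0, 0, 0], "fingers": 0.75}
    - {"xyz": [0, 0, -95], "twist": [0, 0, 0], "fingers": 0.75}
    - {"xyz": [0, 0, -113], "twist": [0, 0, 0], "fingers": 0.75}

```text
clock: 22.7
ee_pos: [0.463, 0.2756, 0.1736]
orientation: [179.8, -0.1, 90.0]
wrist_force: [-0.3, 0.4, -0.4]
gripper_width: 0.877
grasp_force: 0.0
```

```bash
python3 go.py 0.437 -0.065 0.17
```

```text
xyz [-340.6  -26.2    3. ] twist [ 0.003 -0.002  0.   ] at [0.463  0.2756 0.1736] [ 1.798e+02 -1.000e-01  9.000e+01] t 22.7 w 0.877 f 0.0
```

>>> carry_out:
  plan:
    - {"xyz": [-341, -26, 0], "twist": [0, 0, 0], "fingers": 0.75}
    - {"xyz": [-341, -26, 0], "twist": [0, 0, 0], "fingers": 0.75}
    - {"xyz": [-341, -26, 0], "twist": [0, 0, 0], "fingers": 0.75}
    - {"xyz": [-341, -26, 0], "twist": [0, 0, 0], "fingers": 0.75}
    - {"xyz": [-341, -26, 0], "twist": [0, 0, 0], "fingers": 0.75}
    - {"xyz": [-341, -26, 0], "twist": [0, 0, 0], "fingers": 0.75}
    - {"xyz": [-341, -26, 0], "twist": [0, 0, 0], "fingers": 0.75}
    - {"xyz": [-341, -26, 0], "twist": [0, 0, 0], "fingers": 0.75}
    - {"xyz": [-341, -26, 0], "twist": [0, 0, 0], "fingers": 0.75}
    - {"xyz": [-341, -26, 0], "twist": [0, 0, 0], "fingers": 0.75}

```text
clock: 23.7
ee_pos: [0.4364, -0.0652, 0.1704]
orientation: [180.0, -0.0, 90.1]
wrist_force: [0.4, 0.3, -0.2]
gripper_width: 0.877
grasp_force: 0.0
```

>>> carry_out:
  plan:
    - {"xyz": [0, 0, 35], "twist": [0, 0, 0], "fingers": 0.75}
    - {"xyz": [0, 0, 65], "twist": [0, 0, 0], "fingers": 0.75}
    - {"xyz": [0, 0, 92], "twist": [0, 0, 0], "fingers": 0.75}
    - {"xyz": [0, 0, 115], "twist": [0, 0, 0], "fingers": 0.75}
    - {"xyz": [0, 0, 126], "twist": [0, 0, 0], "fingers": 0.75}
    - {"xyz": [0, 0, 126], "twist": [0, 0, 0], "fingers": 0.75}
    - {"xyz": [0, 0, 126], "twist": [0, 0, 0], "fingers": 0.2}
    - {"xyz": [0, 0, 126], "twist": [0, 0, 0], "fingers": 0.0}
    - {"xyz": [0, 0, 126], "twist": [0, 0, 0], "fingers": -0.2}
    - {"xyz": [0, 0, 126], "twist": [0, 0, 0], "fingers": -0.2}
    - {"xyz": [0, 0, 126], "twist": [0, 0, 0], "fingers": -0.2}

```text
clock: 24.8
ee_pos: [0.4366, -0.0667, 0.0449]
orientation: [180.0, 0.0, 90.0]
wrist_force: [-1.4, -0.3, 5.1]
gripper_width: 0.578
grasp_force: 20.0
```

```bash
python3 go.py 0.560 0.2885 0.17
```

```text
xyz [ 355.1  123.4 -125.2] twist [ 0.001  0.001 -0.   ] at [ 0.4366 -0.0667  0.0449] [180.   0.  90.] t 24.8 w 0.578 f 20.0
```

>>> carry_out:
  plan:
    - {"xyz": [0, 0, -20], "twist": [0, 0, 0], "fingers": -0.2}
    - {"xyz": [0, 0, -55], "twist": [0, 0, 0], "fingers": -0.2}
    - {"xyz": [0, 0, -95], "twist": [0, 0, 0], "fingers": -0.2}
    - {"xyz": [13, 5, -126], "twist": [0, 0, 0], "fingers": -0.2}
    - {"xyz": [44, 15, -126], "twist": [0, 0, 0], "fingers": -0.2}
    - {"xyz": [86, 30, -126], "twist": [0, 0, 0], "fingers": -0.2}
    - {"xyz": [128, 45, -126], "twist": [0, 0, 0], "fingers": -0.2}
    - {"xyz": [170, 59, -126], "twist": [0, 0, 0], "fingers": -0.2}
    - {"xyz": [212, 74, -126], "twist": [0, 0, 0], "fingers": -0.2}
    - {"xyz": [254, 88, -126], "twist": [0, 0, 0], "fingers": -0.2}
    - {"xyz": [296, 103, -126], "twist": [0, 0, 0], "fingers": -0.2}
    - {"xyz": [334, 116, -126], "twist": [0, 0, 0], "fingers": -0.2}

```text
clock: 26.0
ee_pos: [0.5525, 0.2692, 0.1696]
orientation: [-179.9, 0.0, 90.0]
wrist_force: [0.7, 0.8, -2.4]
gripper_width: 0.576
grasp_force: 20.0
```

>>> carry_out:
  plan:
    - {"xyz": [20, 7, 0], "twist": [0, 0, 0], "fingers": -0.2}
    - {"xyz": [20, 7, 0], "twist": [0, 0, 0], "fingers": -0.2}
    - {"xyz": [20, 7, 15], "twist": [0, 0, 0], "fingers": -0.2}
    - {"xyz": [20, 7, 45], "twist": [0, 0, 0], "fingers": -0.2}
    - {"xyz": [20, 7, 75], "twist": [0, 0, 0], "fingers": -0.2}
    - {"xyz": [20, 7, 98], "twist": [0, 0, 0], "fingers": -0.2}
    - {"xyz": [20, 7, 110], "twist": [0, 0, 0], "fingers": -0.2}
    - {"xyz": [20, 7, 115], "twist": [0, 0, 0], "fingers": -0.2}
    - {"xyz": [20, 7, 117], "twist": [0, 0, 0], "fingers": -0.2}
    - {"xyz": [20, 7, 117], "twist": [0, 0, 0], "fingers": -0.2}
    - {"xyz": [20, 7, 117], "twist": [0, 0, 0], "fingers": -0.2}

```text
clock: 27.1
ee_pos: [0.5598, 0.2878, 0.0544]
orientation: [179.9, -0.0, 90.0]
wrist_force: [-0.2, 0.3, -2.6]
gripper_width: 0.576
grasp_force: 20.0
```

```bash
python3 go.py 0.560 0.288 0.0529
```

```text
xyz [0.2 0.2 1.5] twist [ 0.002 -0.001 -0.   ] at [0.5598 0.2878 0.0544] [179.9  -0.   90. ] t 27.1 w 0.576 f 20.0
```

>>> carry_out:
  plan:
    - {"xyz": [0, 0, 1], "twist": [0, 0, 0], "fingers": -0.2}
    - {"xyz": [0, 0, 1], "twist": [0, 0, 0], "fingers": 0.1}
    - {"xyz": [0, 0, 1], "twist": [0, 0, 0], "fingers": 0.3}
    - {"xyz": [0, 0, 1], "twist": [0, 0, 0], "fingers": 0.5}
    - {"xyz": [0, 0, 1], "twist": [0, 0, 0], "fingers": 0.65}
    - {"xyz": [0, 0, 1], "twist": [0, 0, 0], "fingers": 0.65}
    - {"xyz": [0, 0, 1], "twist": [0, 0, 0], "fingers": 0.65}
    - {"xyz": [0, 0, -20], "twist": [0, 0, 0], "fingers": 0.65}
    - {"xyz": [0, 0, -55], "twist": [0, 0, 0], "fingers": 0.65}
    - {"xyz": [0, 0, -95], "twist": [0, 0, 0], "fingers": 0.65}
    - {"xyz": [0, 0, -140], "twist": [0, 0, 0], "fingers": 0.65}

```text
clock: 28.2
ee_pos: [0.5587, 0.2872, 0.1942]
orientation: [-179.9, 0.0, 90.0]
wrist_force: [1.5, -0.5, -0.2]
gripper_width: 0.825
grasp_force: 0.0
```

>>> carry_out:
  plan:
    - {"xyz": [-380, -60, 0], "twist": [0, 0, 0], "fingers": 0.65}
    - {"xyz": [-380, -60, 0], "twist": [0, 0, 0], "fingers": 0.65}
    - {"xyz": [-380, -60, 0], "twist": [0, 0, 0], "fingers": 0.65}
    - {"xyz": [-380, -60, 0], "twist": [0, 0, 0], "fingers": 0.65}
    - {"xyz": [-380, -60, 0], "twist": [0, 0, 0], "fingers": 0.65}
    - {"xyz": [-380, -60, 0], "twist": [0, 0, 0], "fingers": 0.65}
    - {"xyz": [-380, -60, 0], "twist": [0, 0, 0], "fingers": 0.65}
    - {"xyz": [-380, -60, 0], "twist": [0, 0, 0], "fingers": 0.65}
    - {"xyz": [-380, -60, 0], "twist": [0, 0, 0], "fingers": 0.65}
    - {"xyz": [-380, -60, 0], "twist": [0, 0, 0], "fingers": 0.65}

```text
clock: 29.2
ee_pos: [0.4991, -0.0929, 0.1934]
orientation: [180.0, 0.0, 89.9]
wrist_force: [-0.4, 0.5, 0.0]
gripper_width: 0.826
grasp_force: 0.0
```

```bash
python3 - <<'E'
from util import *
for n in P: cv2.imwrite(f"pics/{n}5.png",grab_frame(n)[:,:,::-1])
a=cv2.imread("pics/top5.png")[100:310,90:540];a=cv2.resize(a,None,fx=1.75,fy=1.75,interpolation=cv2.INTER_CUBIC); cv2.imwrite("pics/crop5.png",a)
print(state()["wrist_force"],state()["grasp_force"])
E
```

```text
[-0.33105351 -0.35849856  0.50935081] 0.0
```

View pics/crop5.png

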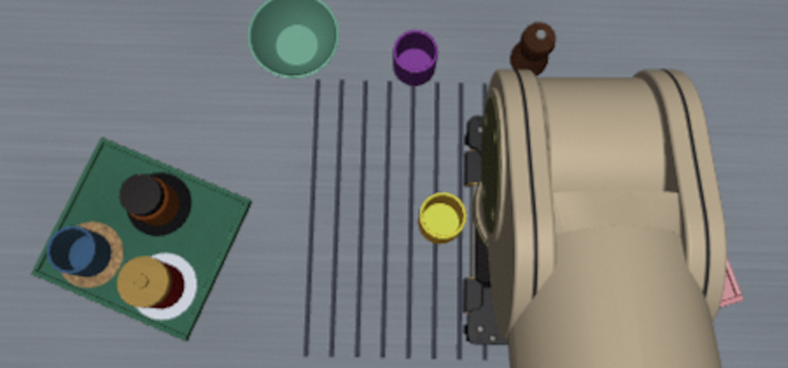

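View pics/scene5.png

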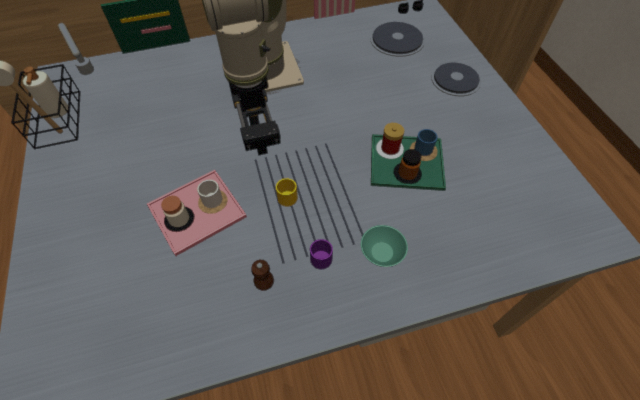

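The crop and scene view show tea on white, honey on black and blue on cork on the green tray. The pink tray holds sugar (174,211) and white (209,194), and the bystanders are unmoved. A last numeric check from both views:

```bash
python3 - <<'E'
from util import *
c,s=np.cos(np.radians(-21.72)),np.sin(np.radians(-21.72)); R=np.array([[c,-s],[s,c]]); t=np.array([.5203,.3043])
for k,uv,z,n in [("tea",(90+143/1.75,100+282/1.75),.084,"top"),("honey",(90+142/1.75,100+196/1.75),.080,"top"),("blue",(90+72/1.75,100+250/1.75),.068,"top"),("tea",(394,131),.084,"scene"),("honey",(411,158),.080,"scene"),("blue",(427,136.5),.068,"scene")]:
    p=plane(n,uv,z)[:2]; print(k,n,np.round(R.T@(p-t)*1000,1))
im=cv2.imread("pics/top5.png"); h=cv2.cvtColor(im,cv2.COLOR_BGR2HSV)
m=cv2.morphologyEx(cv2.inRange(h,(16,110,70),(23,200,255)),cv2.MORPH_OPEN,np.ones((3,3)));b=blob(m,(172,261));print("tea lid",np.round(R.T@(plane("top",b[0],.083)[:2]-t)*1000,1),b[:2])
F0,F5=fg(cv2.imread("pics/top0.png")),fg(im)
for uv in[(343,225),(258,120),(395,127)]: print(blob(F0,uv)[0],blob(F5,uv)[0])
E
```

```text
tea top [-43.8 -48.5]
honey top [40.6 -3.7]
blue top [-43.6  44.3]
tea scene [-35.4 -46.6]
honey scene [53.2 -3.1]
blue scene [-37.9  45.5]
tea lid [-42.9 -47.3] ((np.float64(171.5), np.float64(260.5)), (np.int32(30), np.int32(28), np.int32(677)))
(np.float64(342.0), np.float64(224.0)) (np.float64(342.0), np.float64(224.0))
(np.float64(257.0), np.float64(119.5)) (np.float64(257.0), np.float64(119.5))
(np.float64(394.0), np.float64(128.0)) (np.float64(437.5), np.float64(256.0))
```

```bash
python3 -c "
from rig import hand_in; print(hand_in())"
```

```text
the job is handed in; nothing more can be done
None
```

All five things were set down upright on their spots and released, the yellow cup, bowl and pepper mill were left standing in place, and the job was handed in after about 29 s of the 128 s; no verdict was returned.

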